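# Put the loose sockets away in their cups by size

## Robot

A 6-joint arm with a two-finger parallel gripper is mounted at the origin on the work surface. World frame = base frame: x ahead of the robot, y to its left, z up, the work surface at z = 0. Lengths are in mm, angles in rad, forces in N, time in s.
With the tool pointing down it reaches from about 275 to 750 mm from the base axis. Payload 10.2 kg.
Tool frame: the origin (TCP) lies at the very end of the fingers, on their centre line; the grasp point (between the pads) lies 19 mm behind it; z points along the fingers, y is the line along which they close (so a half turn about z gives the same grasp; the last joint's range is limited). The gripper opens to 85 mm and grips with 20 to 120 N. Pads are 22 mm wide; open, the fingers measure 114 mm over their backs; the gripper's body (76 mm by 85 mm) begins 54 mm behind the grasp point. The pads swing forward as they close: fully open they stand 13 mm farther back than shut.
Start: joints at [-1.448, 0.313, 1.498, -0, 1.331, -0.223], TCP at [177.936, -493.933, 231.294] pointing down, gripper open.
Joint ranges: [-2.94, 2.94], [-0.97, 2.17], [0.19, 2.56], [-1.23, 4.37], [0.02, 3.11], [-2.88, 2.88]. Speed limits (rad/s): [2.39, 2.39, 3.01, 3.14, 3.14, 3.14].

## Interface

Orientations are given as a rotation vector (axis times angle).
In Python, from cell import robot gives the robot as it stands.
- The arm moves only by the tool play_rows, never from a script. Its argument "increments" is a list of rows, each a list of 3 entries, a list of its own where there are three numbers: the finger opening in mm, from 0 to 85.4, then the shift along the tool's x, y, z in mm, then the turn about the tool's z in degrees. A call has 1 to 20 rows; each row shifts and turns the commanded pose from where the row before left it, along the tool's axes as they then stand; what a row does not reach is not made up. A row lasts 1/8 s, in which the tool goes at most 62.5 mm and 10.7 degrees, less where a joint would pass 70% of its speed; a pose out of reach is approached as far as the arm can. A call is refused whole if a number of a shift passes 62.5 or a number of a turn 10.7, either way. A call with a gripper value outside its range is refused whole. The fingers move at their own pace and stop on an object; "squeeze" is the grip in N (left out, the last holds). Time passes only in rows, so rows that do not move let the fingers close. It gives the time, the measured TCP pose, the force, the opening and the grip force at its end, in the units of the state.
- robot.state(): the state, without advancing time (a new reading comes with each control period).
- robot.camera(name): name is "scene" or "top" or "wrist"; returns a dict with "image" (480x640x3 uint8, red, green, blue), "fx", "fy", "cx", "cy" (pixels), "world_from_camera" (4x4, takes a point from camera to world coordinates). Camera axes: x right, y up, looking along -z (the intrinsics and any distortion apply to the point x, -y, -z); pixel columns grow to the right and rows downward; lengths in mm; the calibration is good to about 2 mm. A picture is of the moment at which its call begins. There is no depth.
- robot.job_done(): hands the job in; it is judged then, once.
The state is a dict: "time": time; "qpos": joint angles; "qd": joint speeds; "joint_efforts": joint torques, N m; "ee_pos": TCP position; "tcp_rot": TCP orientation; "wrist_force": force on the tool from outside, world axes, zero at the start; "moment": the same for the moment, N m; "gripper_width": finger opening in mm; "grasp_force": force on a finger pad.
Only numpy, scipy, OpenCV 4.12 (cv2) and the standard library are available. Lean on these libraries where they do the work, as an engineer would, in place of code of your own. Each camera call takes 0.05 s, during which the arm holds its last target. There are 200 camera calls.

## Task

Put the four loose steel sockets away: stand each one upright, hexagonal opening still up, on the floor of its own shallow grey cup, matched by size - the smallest socket in the smallest cup, and so on up to the largest in the largest. Set each one down, do not drop it, and do not shift or tip the glass jar or the red spool that stand among them.

Things in the scene. Friction and masses are not known exactly. Their poses are not given: they have to be found in the camera images.
- socket20_mid (a point): The smallest steel socket: a bright round steel cylinder 20 mm in diameter and 44 mm tall, about 70 g, standing upright and loose on the cart, black hexagonal opening in its top, dark grooves round its side. This point is its centre, 22 mm above its underside; its z axis points up through the hexagonal end.
- cup20: The smallest shallow grey plastic cup, fixed to the cart top: round, open above, inner diameter 40 mm, outer 46 mm, rim 12 mm above the cart top, floor 3 mm thick. Origin at the centre of its underside (on the cart top), z up.
- socket28_mid (a point): The second smallest steel socket: a bright round steel cylinder 28 mm in diameter and 48 mm tall, about 140 g, standing upright and loose on the cart, black hexagonal opening in its top, dark grooves round its side. This point is its centre, 24 mm above its underside; its z axis points up through the hexagonal end.
- cup28: The second smallest shallow grey plastic cup, fixed to the cart top: round, open above, inner diameter 48 mm, outer 54 mm, rim 12 mm above the cart top, floor 3 mm thick. Origin at the centre of its underside (on the cart top), z up.
- socket36_mid (a point): The second largest steel socket: a bright round steel cylinder 36 mm in diameter and 52 mm tall, about 240 g, standing upright and loose on the cart, black hexagonal opening in its top, dark grooves round its side. This point is its centre, 26 mm above its underside; its z axis points up through the hexagonal end.
- cup36: The second largest shallow grey plastic cup, fixed to the cart top: round, open above, inner diameter 56 mm, outer 62 mm, rim 12 mm above the cart top, floor 3 mm thick. Origin at the centre of its underside (on the cart top), z up.
- socket46_mid (a point): The largest steel socket: a bright round steel cylinder 46 mm in diameter and 56 mm tall, about 400 g, standing upright and loose on the cart, black hexagonal opening in its top, dark grooves round its side. This point is its centre, 28 mm above its underside; its z axis points up through the hexagonal end.
- cup46: The largest shallow grey plastic cup, fixed to the cart top: round, open above, inner diameter 66 mm, outer 72 mm, rim 12 mm above the cart top, floor 3 mm thick. Origin at the centre of its underside (on the cart top), z up.
- jar: Bystander: clear glass jar with a steel screw lid, 60 mm in diameter, 85 mm tall, loose. Origin at the centre of its underside.
- spool: Bystander: small red plastic spool standing on end, 44 mm in diameter, 50 mm tall, loose. Origin at the centre of its underside.

How it is judged (in metres and radians):
At the end, for the whole second after the job is handed in: Every socket stands upright (within 0.15 rad), hexagonal end up, on the floor of the cup of its own size rank (centre within 13 mm of the cup axis, height within 4 mm), released and at rest (horizontal distance between socket20_mid and cup20 below 0.013 m and z of socket20_mid in the frame of cup20 between 0.021 and 0.029 m and angle between each of socket20_mid, socket28_mid, socket36_mid, socket46_mid's own z axis and vertical below 0.15 rad and linear speed of each of socket20, socket28, socket36, socket46 below 0.02 m/s and contact force between the fingers and socket20 below 0.1 N and horizontal distance between socket28_mid and cup28 below 0.013 m and z of socket28_mid in the frame of cup28 between 0.023 and 0.031 m and contact force between the fingers and socket28 below 0.1 N and horizontal distance between socket36_mid and cup36 below 0.013 m and z of socket36_mid in the frame of cup36 between 0.025 and 0.033 m and contact force between the fingers and socket36 below 0.1 N and horizontal distance between socket46_mid and cup46 below 0.013 m and z of socket46_mid in the frame of cup46 between 0.027 and 0.035 m and contact force between the fingers and socket46 below 0.1 N); the robot touches nothing.
It fails at once if a socket is dropped (falls freely more than about 25 mm) ((linear speed of socket20 above 0.7 m/s and contact force between the fingers and socket20 below 0.05 N) or (linear speed of socket28 above 0.7 m/s and contact force between the fingers and socket28 below 0.05 N) or (linear speed of socket36 above 0.7 m/s and contact force between the fingers and socket36 below 0.05 N) or (linear speed of socket46 above 0.7 m/s and contact force between the fingers and socket46 below 0.05 N)).
It fails at once if the jar is shifted by more than 20 mm or tipped (distance of jar from where it was at the start of the episode above 0.02 m or angle between jar's own z axis and vertical above 0.3 rad).
It fails at once if the spool is shifted by more than 20 mm or tipped (distance of spool from where it was at the start of the episode above 0.02 m or angle between spool's own z axis and vertical above 0.3 rad).
It also fails if it takes over 109 s, if anything falls off the work surface, if the arm or the gripper's body presses on something with over 40 N, if the wrist force passes 120 N, or if a joint passes its speed limit or range.

## Working session

There is one attempt and no reset: what is moved stays moved. The work goes in short steps, Python scripts to look and compute and a tool call to move; the robot and the scene stay as the last step left them, time stands still between calls to the robot, and variables do not carry over. Pictures are saved under pics/ and viewed, at most 14 in all, crops included, and the job is handed in when it is done.

Besides the shell and the picture viewer there is one more tool, called after "Request:" as a command line: name --argument value ..., lists and objects as JSON in quotes. play_rows: Moves the arm, as the interface text tells. Its arguments: {"type":"object","properties":{"increments":{"type":"array","items":{"type":"array"}},"squeeze":{"type":"number"}},"required":["increments"]}

```bash
mkdir -p pics; ls; python3 - <<'E'
from cell import robot
import cv2, numpy as np
s=robot.state(); print(s['time'],s['ee_pos'],s['tcp_rot'],s['gripper_width'])
for n in ("scene","top"):
    c=robot.camera(n); cv2.imwrite(f'pics/{n}0.png',c['image'][:,:,::-1]); np.save(f'{n}0.npy',c,allow_pickle=True)
    print(n,c['fx'],c['fy'],c['cx'],c['cy'],np.round(c['world_from_camera'],3).tolist(),[k for k in c])
E
```

```text
pics
0.0 [ 177.8960968  -493.66422617  230.73365556] [-3.09347809e+00 -5.40240418e-01 -5.99266217e-05] 85.39218400564005
scene 607.304920447195 607.304920447195 322.49932914772785 242.14640070978783 [[0.763, -0.416, 0.495, 1174.221], [0.647, 0.465, -0.604, -678.057], [0.021, 0.781, 0.624, 791.262], [0.0, 0.0, 0.0, 1.0]] ['image', 'fx', 'fy', 'cx', 'cy', 'world_from_camera']
top 612.4263451925483 612.4263451925483 325.1589357887528 240.6108260757578 [[0.002, 0.983, -0.186, 351.363], [-1.0, 0.006, 0.02, 20.426], [0.02, 0.186, 0.982, 1225.126], [0.0, 0.0, 0.0, 1.0]] ['image', 'fx', 'fy', 'cx', 'cy', 'world_from_camera']
```

View pics/top0.png

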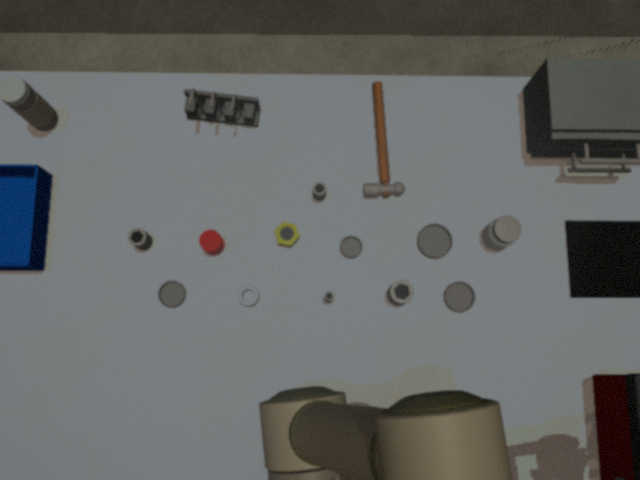

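View pics/scene0.png

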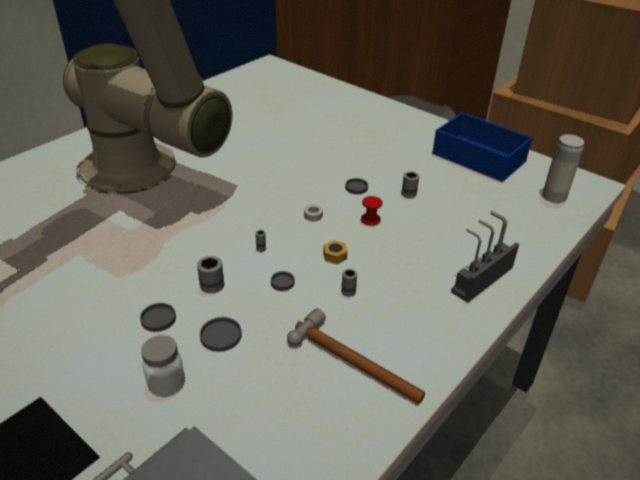

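The top view shows sockets near (400,292), (140,239), (319,191) and (328,297). The cups are near (434,240), (459,296), (172,293) and (350,247), the spool at (212,242) and the jar at (502,233). The nut and the ring are clutter.

```bash
cat > h.py <<'E'
import numpy as np, cv2
def ray(c,u,v,z):
    d=np.array([(u-c['cx'])/c['fx'],-(v-c['cy'])/c['fy'],-1.])
    T=np.array(c['world_from_camera']); d=T[:3,:3]@d; o=T[:3,3]
    return o+d*(z-o[2])/d[2]
def proj(c,p):
    T=np.array(c['world_from_camera']); q=T[:3,:3].T@(np.array(p)-T[:3,3])
    return c['cx']+c['fx']*q[0]/-q[2], c['cy']-c['fy']*q[1]/-q[2]
E
python3 - <<'E'
import numpy as np,cv2
from h import *
c=np.load('top0.npy',allow_pickle=True).item(); im=c['image'][:,:,::-1].copy()
g=im.min(2); bg=cv2.medianBlur(g,101)
m=((bg.astype(int)-g)>18).astype(np.uint8)
m[:170]=0;m[315:]=0;m[:,:110]=0;m[:,525:]=0
n,l,st,ce=cv2.connectedComponentsWithStats(m)
for i in range(1,n):
    if st[i,4]>20:
        k=cv2.minEnclosingCircle(np.argwhere(l==i)[:,::-1].astype(np.float32))
        p=ray(c,*k[0],10); print(st[i].tolist(),np.round(k[0],1),round(k[1],1),'z10:',np.round(p[:2],0), 'diam mm',round(2*k[1]*2.0,0))
big=cv2.resize(im[170:320,110:360],None,fx=3.2,fy=3.2,interpolation=cv2.INTER_CUBIC)
big2=cv2.resize(im[170:320,290:540],None,fx=3.2,fy=3.2,interpolation=cv2.INTER_CUBIC)
cv2.imwrite('pics/a.png',np.vstack([cv2.resize(big,(500,300)),cv2.resize(big2,(500,300))]))
E
```

```text
[363, 170, 42, 29, 762] [383.3 190. ] 21.1 z10: [ 688. -123.] diam mm 85.0
[312, 183, 15, 20, 246] [317.6 192.1] 10.1 z10: [682.  12.] diam mm 40.0
[480, 216, 41, 37, 1058] [500.  234.4] 21.7 z10: [ 596. -360.] diam mm 87.0
[274, 222, 26, 27, 512] [286.  234.9] 13.5 z10: [593.  75.] diam mm 54.0
[416, 223, 37, 37, 1022] [434.1 241. ] 18.2 z10: [ 582. -225.] diam mm 73.0
[128, 229, 26, 24, 437] [140.4 239.5] 12.8 z10: [581. 367.] diam mm 51.0
[199, 229, 27, 28, 567] [211.7 242.3] 14.2 z10: [576. 224.] diam mm 57.0
[340, 236, 22, 23, 421] [350.4 246.8] 11.8 z10: [569. -55.] diam mm 47.0
[158, 280, 28, 28, 627] [171.5 293.5] 14.3 z10: [473. 300.] diam mm 57.0
[443, 281, 33, 32, 802] [458.8 296. ] 16.3 z10: [ 470. -271.] diam mm 65.0
[385, 282, 27, 26, 461] [397.8 294.2] 13.8 z10: [ 473. -149.] diam mm 55.0
[242, 289, 8, 8, 21] [245.5 292.5] 4.9 z10: [476. 154.] diam mm 20.0
[323, 292, 11, 12, 107] [327.5 297.5] 6.5 z10: [466.  -9.] diam mm 26.0
[248, 297, 11, 10, 26] [253.  301.5] 6.7 z10: [458. 139.] diam mm 27.0
```

View pics/a.png

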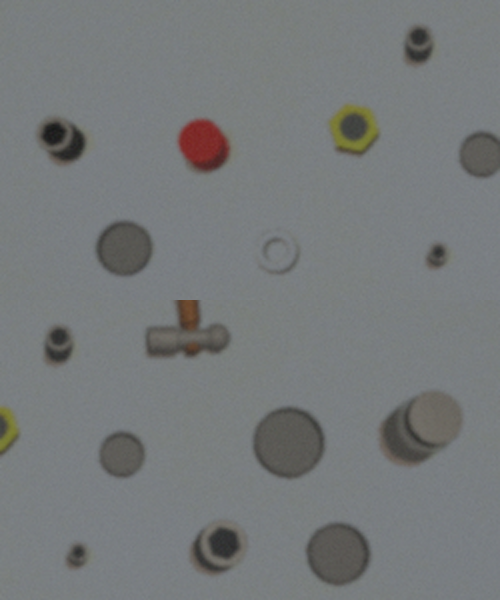

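The sharpened view shows the hexagonal tops at (136.5,237.5), (319,188), (329.5,294.5) and (402,291.5), which are the 36, 28, 20 and 46 mm sockets.

```bash
python3 - <<'E'
import numpy as np,cv2
from h import *
c=np.load('top0.npy',allow_pickle=True).item(); s=np.load('scene0.npy',allow_pickle=True).item()
for n,u,v,z in (('s36',136.5,237.5,52),('s28',319,188,48),('s20',329.5,294.5,44),('s46',402,291.5,56),('c46',434.1,241,12),('c36',458.8,296,12),('c28',171.5,293.5,12),('c20',350.4,246.8,12),('spool',210.5,241,50),('jar',506,229,85)):
    p=ray(c,u,v,z); print(n,np.round(p[:2],1),np.round(proj(s,p),0))
E
```

```text
s36 [577.2 362.9] [411. 174.]
s28 [680.4   9.3] [351. 272.]
s20 [468.9 -11.9] [261. 232.]
s46 [ 474.  -150.7] [210. 262.]
c46 [ 581.3 -224.4] [222. 329.]
c36 [ 470.2 -270.3] [160. 313.]
c28 [472.7 299.2] [357. 183.]
c20 [568.4 -54.8] [283. 277.]
spool [571.5 220. ] [372. 200.]
jar [ 591.7 -348.5] [162. 344.]
```

Request:
play_rows --increments '[[85, [0, 0, 0], 10], [85, [0, 0, 0], 9.8], [85, [36, -42, 0], 0], [85, [36, -42, 0], 0], [85, [36, -42, 0], 0], [85, [36, -42, 0], 0], [85, [36, -42, 0], 0], [85, [36, -42, 0], 0], [85, [36, -42, 0], 0], [85, [36, -42, 0], 0], [85, [0, 0, 0], 0], [85, [0, 0, 0], 0]]' --squeeze 40

```text
time: 1.6
ee_pos: [465.6, -158.0, 231.0]
tcp_rot: [-3.141, -0.001, 0.001]
wrist_force: [0.4, -0.5, 0.5]
gripper_width: 84.9
grasp_force: 0.0
```

```bash
python3 - <<'E'
from cell import robot
import cv2, numpy as np
s=robot.state(); print(s['time'],np.round(s['ee_pos'],1),np.round(s['tcp_rot'],4),s['gripper_width'],np.round(s['qpos'],2))
c=robot.camera('wrist'); cv2.imwrite('pics/w1.png',c['image'][:,:,::-1]); np.save('w1.npy',c,allow_pickle=True)
print(np.round(c['world_from_camera'],3).tolist(),c['fx'])
E
```

```text
1.6 [ 465.6 -158.   231. ] [-3.1414e+00 -8.0000e-04  1.1000e-03] 84.91969973851884 [-0.57  0.24  1.59 -0.    1.31  1.  ]
[[-0.0, 0.954, 0.299, 541.526], [-1.0, -0.0, -0.001, -158.612], [-0.001, -0.299, 0.954, 373.02], [0.0, 0.0, 0.0, 1.0]] 419.1944585924036
```

View pics/w1.png

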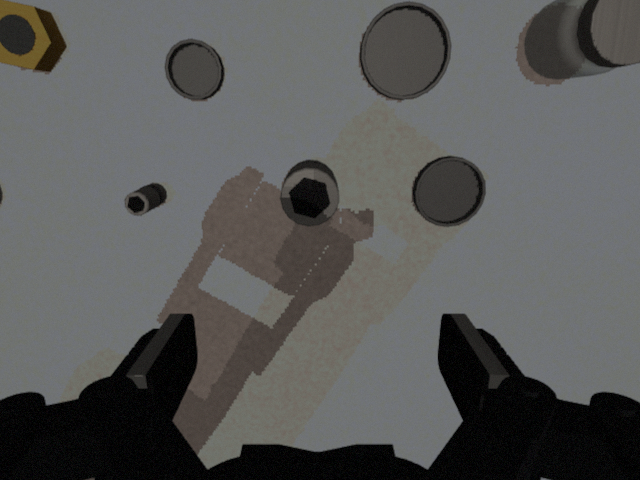

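The wrist view shows s46's hex at about (309,198) and s20's at (136,204). The cups are at (405,51), (449,191) and (195,69). I'll refine these by mask.

```bash
python3 - <<'E'
import numpy as np,cv2
from h import *
c=np.load('w1.npy',allow_pickle=True).item(); g=cv2.cvtColor(c['image'],cv2.COLOR_RGB2GRAY)
for n,u,v,r,z,t in (('s46',309,198,32,56,16),('s20',136,204,15,44,22),('c46',405,51,55,12,85),('c36',449,191,45,12,70),('c20',195,69,40,12,85)):
    u0,v0=u-r,max(v-r,0); a=g[v0:v+r,u0:u+r]; m=(a<t).astype(np.uint8)
    cs=cv2.findContours(m,cv2.RETR_EXTERNAL,cv2.CHAIN_APPROX_NONE)[0]; k=max(cs,key=cv2.contourArea)
    e=cv2.fitEllipse(k); U,V=e[0][0]+u0,e[0][1]+v0
    print(n,round(U,1),round(V,1),np.round(e[1],1),np.round(ray(c,U,V,z)[:2],1))
E
```

```text
s46 309.1 199.0 [33.  37.3] [ 474.3 -152.1]
s20 135.5 203.8 [13.3 15.2] [467.9 -12.6]
c46 404.5 50.8 [89.  99.8] [ 584.2 -227.4]
c36 448.1 190.8 [67.9 73.4] [ 472.2 -272.3]
c20 194.3 69.5 [56.1 63.3] [570.5 -59.9]
```

Request:
play_rows --increments '[[85, [8.5, -6, 50], 0], [85, [0, 0, 55], 0], [85, [0, 0, 50], 0], [85, [0, 0, 40], 0], [85, [0, 0, 21], 0], [85, [0, 0, 0], 0], [36, [0, 0, 0], 0], [36, [0, 0, 0], 0], [36, [0, 0, 0], 0], [36, [0, 0, 0], 0], [36, [0, 0, 0], 0], [36, [0, 0, 0], 0]]' --squeeze 40

```text
time: 3.15
ee_pos: [474.8, -152.2, 16.4]
tcp_rot: [3.141, 0.0, 0.002]
wrist_force: [-1.8, -0.5, 6.5]
gripper_width: 45.4
grasp_force: 40.5
```

Request:
play_rows --increments '[[36, [0, 0, -20], 0], [36, [0, 0, -30], 0], [36, [36, 24.5, 0], 0], [36, [36, 25, 0], 0], [36, [36, 25, 0], 0], [36, [0, 0, 0], 0], [36, [0, 0, 20], 0], [36, [0, 0, 15], 0], [36, [0, 0, 7], 0], [36, [0, 0, 4], 0], [36, [0, 0, 0], 0]]'

```text
time: 4.53
ee_pos: [582.6, -226.4, 19.8]
tcp_rot: [3.141, 0.0, 0.001]
wrist_force: [0.5, -0.3, -4.4]
gripper_width: 45.2
grasp_force: 42.8
```

Request:
play_rows --increments '[[36, [0, 0, 1.5], 0], [36, [0, 0, 0], 0], [50, [0, 0, 0], 0], [60, [0, 0, 0], 0], [70, [0, 0, 0], 0], [70, [0, 0, -20], 0], [70, [0, 0, -40], 0], [60, [-10, -20, -40], 0], [60, [-25, -48, 0], 0], [60, [-25, -48, 0], 0], [60, [-25, -48, 0], 0], [60, [-25, -48, 0], 0], [60, [-4.5, -2, 0], 0], [60, [0, 0, 0], 0]]'

```text
time: 6.28
ee_pos: [468.4, -12.7, 118.9]
tcp_rot: [3.141, 0.001, 0.003]
wrist_force: [0.4, -0.4, 0.5]
gripper_width: 60.0
grasp_force: 0.0
```

```bash
python3 - <<'E'
from cell import robot
import cv2, numpy as np
from h import *
s=robot.state(); print(s['time'],np.round(s['ee_pos'],1),s['gripper_width'])
for n in('wrist','top'):
    c=robot.camera(n); cv2.imwrite(f'pics/{n}2.png',c['image'][:,:,::-1]); np.save(f'{n}2.npy',c,allow_pickle=True)
    print(n,np.round(proj(c,(468,-12.5,44))),np.round(proj(c,(583,-226.5,59))))
E
python3 -c "
import cv2,numpy as np
a=cv2.imread('pics/wrist2.png');b=cv2.imread('pics/top2.png')
cv2.imwrite('pics/c2.png',np.hstack([cv2.resize(a,(400,300)),cv2.resize(b[170:320,290:490],(400,300))]))"
```

```text
6.275 [468.4 -12.7 118.9] 60.00834173297086
wrist [316. 254.] [810.  14.]
top [330. 295.] [440. 236.]
```

View pics/c2.png

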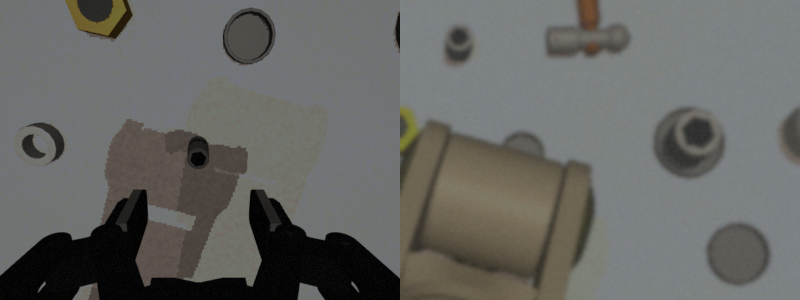

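s46 stands in its cup, with its hex at (439,235) against a predicted (440,236). s20 is at (317,253), exactly where expected.

Request:
play_rows --increments '[[60, [0, 0, 40], 0], [60, [0, 0, 40], 0], [60, [0, 0, 22], 0], [60, [0, 0, 0], 0], [12, [0, 0, 0], 0], [12, [0, 0, 0], 0], [12, [0, 0, 0], 0], [12, [0, 0, 0], 0], [12, [0, 0, 0], 0], [12, [0, 0, 0], 0]]' --squeeze 30

```text
time: 7.62
ee_pos: [468.5, -12.6, 16.8]
tcp_rot: [3.141, 0.001, 0.003]
wrist_force: [-0.5, -0.8, 6.9]
gripper_width: 19.2
grasp_force: 29.2
```

Request:
play_rows --increments '[[12, [0, 0, -20], 0], [12, [0, 0, -30], 0], [12, [34, 15, 0], 0], [12, [34, 15, 0], 0], [12, [33.5, 16, 0], 0], [12, [0, 0, 0], 0], [12, [0, 0, 20], 0], [12, [0, 0, 15], 0], [12, [0, 0, 7], 0], [12, [0, 0, 4], 0], [12, [0, 0, 0], 0]]'

```text
time: 9.0
ee_pos: [569.6, -58.4, 20.2]
tcp_rot: [3.141, 0.0, 0.001]
wrist_force: [-0.5, -0.1, -0.7]
gripper_width: 19.0
grasp_force: 29.7
```

Request:
play_rows --increments '[[12, [0, 0, 1.5], 0], [12, [0, 0, 0], 0], [25, [0, 0, 0], 0], [40, [0, 0, 0], 0], [50, [0, 0, 0], 0], [50, [0, 0, -20], 0], [50, [0, 0, -40], 0], [60, [0, 0, -40], 0], [60, [37, -23, 0], 0], [60, [37, -23, 0], 0], [60, [37, -22, 0], 0], [60, [0, 0, 0], 0], [60, [0, 0, 0], 0]]'

```text
time: 10.62
ee_pos: [679.8, 9.5, 117.9]
tcp_rot: [3.142, 0.0, -0.002]
wrist_force: [-0.4, 0.2, 0.7]
gripper_width: 60.1
grasp_force: 0.0
```

```bash
cat > look.py <<'E'
import sys
from cell import robot
from h import *
i=sys.argv[1]; s=robot.state(); print(s['time'],np.round(s['ee_pos'],1),s['gripper_width'])
ims=[]
for n in('wrist','top'):
    c=robot.camera(n); np.save(f'{n}{i}.npy',c,allow_pickle=True); ims.append(c['image'][:,:,::-1])
    print(n,[np.round(proj(c,eval(a))).tolist() for a in sys.argv[2:]])
cv2.imwrite(f'pics/c{i}.png',np.hstack([cv2.resize(ims[0],(400,300)),cv2.resize(ims[1][170:320,290:490],(400,300))]))
E
python3 look.py 3 680.4,9.3,48 570,-58.5,47
```

```text
10.625 [679.8   9.5 117.9] 60.096459531062585
wrist [[317.0, 255.0], [427.0, 423.0]]
top [[319.0, 188.0], [353.0, 243.0]]
```

View pics/c3.png

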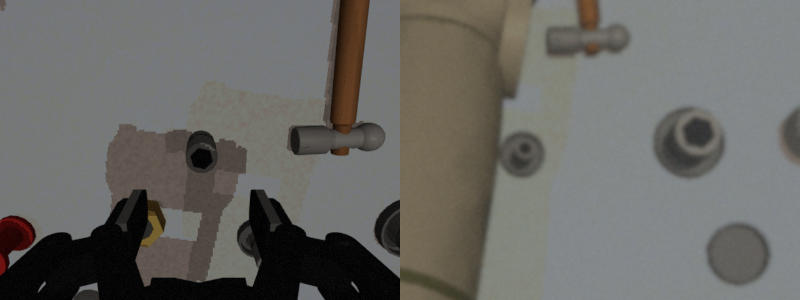

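s20 stands in its cup at top pixel (352,243). s28's hex is at wrist pixel (323,250), so it sits 3 mm further in +x and −y than estimated.

Request:
play_rows --increments '[[60, [3, 3, 40], 0], [60, [0, 0, 40], 0], [60, [0, 0, 21], 0], [60, [0, 0, 0], 0], [18, [0, 0, 0], 0], [18, [0, 0, 0], 0], [18, [0, 0, 0], 0], [18, [0, 0, 0], 0], [18, [0, 0, 0], 0], [18, [0, 0, 0], 0]]' --squeeze 35

```text
time: 11.98
ee_pos: [684.2, 6.6, 19.2]
tcp_rot: [3.141, 0.001, 0.005]
wrist_force: [-0.6, -0.1, 6.2]
gripper_width: 27.3
grasp_force: 34.2
```

Request:
play_rows --increments '[[18, [0, 0, -30], 0], [18, [0, 0, -60], 0], [18, [-30, -41.5, 0], 0], [18, [-30, -41.5, 0], 0], [18, [-30, -41.5, 0], 0], [18, [-30, -41.5, 0], 0], [18, [-30, -41.5, 0], 0], [18, [-30, -41.5, 0], 0], [18, [-30, -41.5, 0], 0], [18, [0, 0, 0], 0], [18, [0, 0, 0], 0]]'

```text
time: 13.35
ee_pos: [473.6, 296.9, 107.6]
tcp_rot: [3.142, 0.001, 0.001]
wrist_force: [0.9, -0.3, -2.0]
gripper_width: 27.3
grasp_force: 34.9
```

```bash
python3 look.py 4 473,299.5,12 577.2,362.9,52
```

```text
13.35 [473.6 296.9 107.6] 27.314709442402464
wrist [[312.0, 242.0], [163.0, 40.0]]
top [[171.0, 293.0], [136.0, 237.0]]
```

View pics/c4.png

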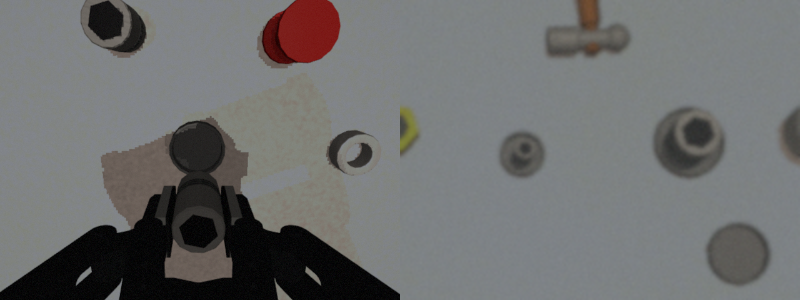

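Cup28's rim is at wrist pixel (315,235), so the cup is near (476,298). s36's hex is at (168,29), so s36 is near (581,360).

Request:
play_rows --increments '[[18, [2.5, -1, 25], 0], [18, [0, 0, 35], 0], [18, [0, 0, 15], 0], [18, [0, 0, 7], 0], [18, [0, 0, 3], 0], [18, [0, 0, 0], 0]]'

```text
time: 14.2
ee_pos: [476.2, 298.2, 23.0]
tcp_rot: [-3.141, -0.0, -0.002]
wrist_force: [0.4, -0.0, -1.0]
gripper_width: 27.2
grasp_force: 34.9
```

Request:
play_rows --increments '[[18, [0, 0, 1.5], 0], [18, [0, 0, 0], 0], [30, [0, 0, 0], 0], [45, [0, 0, 0], 0], [55, [0, 0, 0], 0], [55, [0, 0, -20], 0], [60, [0, 0, -40], 0], [70, [0, 0, -40], 0], [70, [35, -20, 0], 0], [70, [35, -21, 0], 0], [70, [35, -21, 0], 0], [70, [0, 0, 0], 0], [70, [0, 0, 0], 0]]'

```text
time: 15.82
ee_pos: [580.1, 359.9, 120.4]
tcp_rot: [3.141, 0.0, -0.002]
wrist_force: [-0.1, -0.3, 0.4]
gripper_width: 69.7
grasp_force: 0.0
```

```bash
sed -i 's/170:320,290:490/200:350,100:300/' look.py; python3 look.py 5 581,360,52 476,298,51
```

```text
15.825 [580.1 359.9 120.4] 69.66020384258582
wrist [[316.0, 255.0], [418.0, 417.0]]
top [[138.0, 236.0], [168.0, 290.0]]
```

View pics/c5.png

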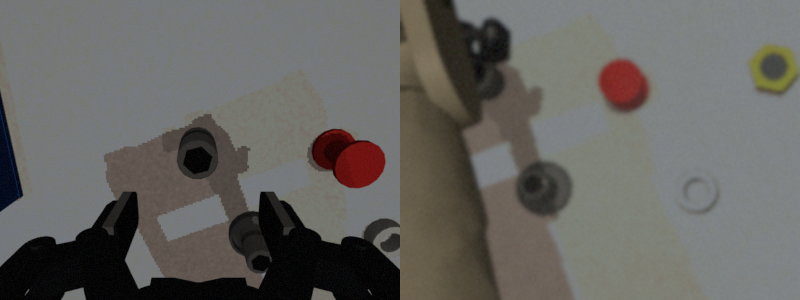

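s28 stands in its cup, with its hex at top pixel (169,291). s36 is at wrist pixel (317,254), as predicted.

Request:
play_rows --increments '[[70, [1, 0, 40], 0], [70, [0, 0, 40], 0], [70, [0, 0, 23], 0], [70, [0, 0, 0], 0], [26, [0, 0, 0], 0], [26, [0, 0, 0], 0], [26, [0, 0, 0], 0], [26, [0, 0, 0], 0], [26, [0, 0, 0], 0], [26, [0, 0, 0], 0]]' --squeeze 40

```text
time: 17.18
ee_pos: [582.4, 360.5, 19.7]
tcp_rot: [-3.141, -0.001, -0.004]
wrist_force: [-1.7, -0.8, 6.8]
gripper_width: 34.9
grasp_force: 39.6
```

Request:
play_rows --increments '[[26, [0, 0, -30], 0], [26, [0, 0, -50], 0], [26, [0, 0, -30], 0], [26, [-9, 52, 0], 0], [26, [-9, 53, 0], 0], [26, [-9, 53, 0], 0], [26, [-9, 53, 0], 0], [26, [-9, 53, 0], 0], [26, [-9, 53, 0], 0], [26, [-9, 53, 0], 0], [26, [-9, 53, 0], 0], [26, [-9, 53, 0], 0], [26, [-10, 53, 0], 0], [26, [-10, 53, 0], 0], [26, [-10, 50, 0], 0], [26, [0, 0, 0], 0], [26, [0, 0, 0], 0]]'

```text
time: 19.3
ee_pos: [470.8, -271.3, 127.8]
tcp_rot: [-3.141, -0.0, 0.0]
wrist_force: [0.2, 0.2, -1.3]
gripper_width: 34.8
grasp_force: 40.9
```

```bash
sed -i 's/200:350,100:300/170:320,330:530/' look.py; python3 look.py 6 471.5,-271.5,12 583,-226.5,59
```

```text
19.3 [ 470.8 -271.3  127.8] 34.83069683061001
wrist [[317.0, 231.0], [217.0, 24.0]]
top [[459.0, 295.0], [440.0, 236.0]]
```

View pics/c6.png

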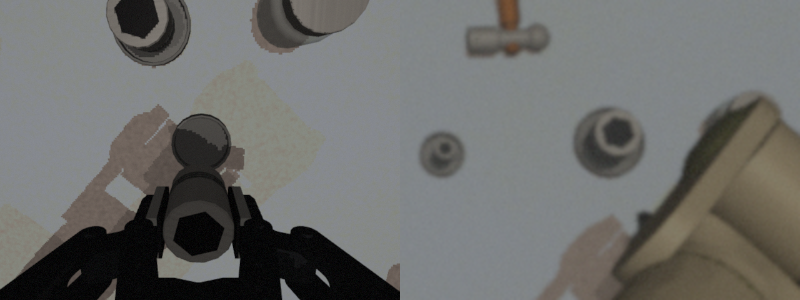

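Cup36's rim is at wrist pixel (323,229), about 2 to 3 mm further in −y. I'll correct for that and lower.

Request:
play_rows --increments '[[26, [1, 2.5, 35], 0], [26, [0, 0, 45], 0], [26, [0, 0, 16], 0], [26, [0, 0, 7], 0], [26, [0, 0, 3], 0], [26, [0, 0, 0], 0]]'

```text
time: 20.15
ee_pos: [472.4, -274.7, 22.8]
tcp_rot: [3.14, 0.001, 0.002]
wrist_force: [-0.2, -0.3, -2.6]
gripper_width: 35.2
grasp_force: 41.3
```

Request:
play_rows --increments '[[26, [0, 0, 1.5], 0], [26, [0, 0, 0], 0], [40, [0, 0, 0], 0], [52, [0, 0, 0], 0], [64, [0, 0, 0], 0], [64, [0, 0, -20], 0], [64, [0, 0, -40], 0], [64, [0, 0, -50], 0], [64, [-50, 30, 0], 0], [64, [-50, 30, 0], 0], [64, [-40, 30, 0], 0], [64, [0, 0, 0], 0], [64, [0, 0, 0], 0]]'

```text
time: 21.78
ee_pos: [332.2, -364.2, 130.3]
tcp_rot: [-3.141, 0.0, -0.0]
wrist_force: [0.5, -0.2, 0.3]
gripper_width: 64.3
grasp_force: 0.0
```

```bash
sed -i 's/170:320,330:530/170:320,330:530/' look.py; python3 look.py 7 472,-273.5,55 583,-226.5,59 570,-58.5,47 476,298,51; python3 - <<'E'
import numpy as np,cv2
a=[np.load(f'top{i}.npy',allow_pickle=True).item()['image'][170:320,110:530,::-1] for i in (7,0)]
cv2.imwrite('pics/c8.png',np.vstack([cv2.resize(x,(800,286)) for x in a]))
E
```

```text
21.775 [ 332.2 -364.2  130.3] 64.25601779722611
wrist [[114.0, -41.0], [-65.0, -399.0], [-451.0, -317.0], [-1132.0, -46.0]]
top [[466.0, 293.0], [440.0, 236.0], [353.0, 243.0], [168.0, 290.0]]
```

View pics/c7.png

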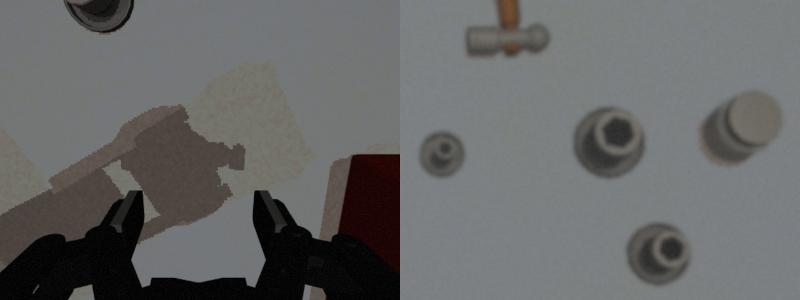

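View pics/c8.png

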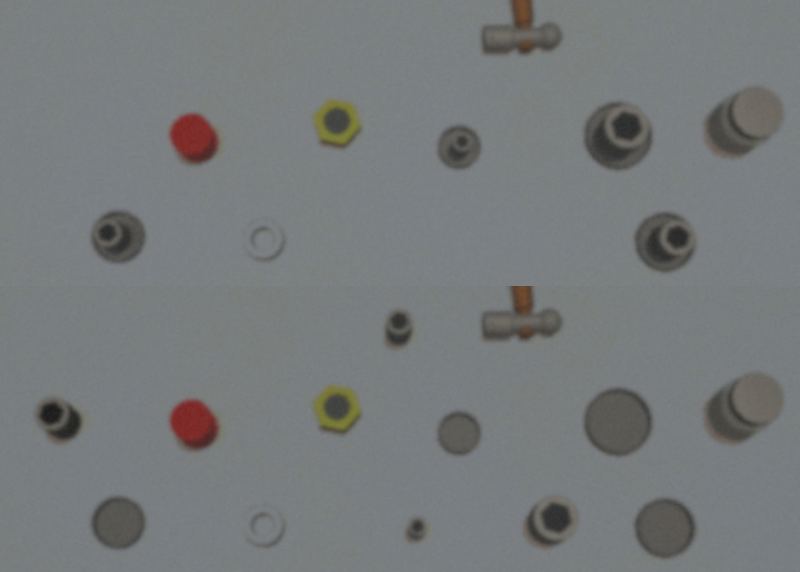

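All four sockets stand in their own cups, with hexes at top pixels (465,294), (440,236), (352,243) and (169,291), within about 4 mm of the cup axes. The jar and spool look unmoved against the first picture, so I'm handing in.

```bash
python3 -c "
from cell import robot
print(robot.job_done())"
```

```text
the job is handed in; nothing more can be done
None
```

All four sockets stand upright in their matching cups (about 4 mm or less off-centre by my camera estimates), the jar and spool look unmoved, and the job was handed in at about 22 s; no verdict was returned.

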